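# Make up two repair kits

## Robot

A 6-joint arm with a two-finger parallel gripper is mounted at the origin on the work surface; the furniture and walls round the work are solid. World frame = base frame: x ahead of the robot, y to its left, z up, the work surface at z = 0. Lengths are in m, angles in rad, forces in N, time in s.
With the tool pointing down it reaches from about 0.375 to 0.925 m from the base axis. Payload 5.7 kg.
Tool frame: the origin (TCP) lies on the front face of the gripper's body, between the roots of the fingers; the fingertips stand 80 mm ahead of it and the grasp point (between the pads) lies 61 mm ahead of it (tcp_to_tips is the distance from the TCP to the fingertips, in m); z points along the fingers, y is the line along which they close (so a half turn about z gives the same grasp; the last joint's range is limited). The gripper opens to 88 mm and grips with 3 to 60 N. Pads are 20 mm wide; open, the fingers measure 115 mm over their backs; the gripper's body (75 mm by 178 mm) begins 61 mm behind the grasp point.
Start: joints at [-1.312, 0.359, 1.51, -0, 1.272, -0.115], TCP at [0.219, -0.559, 0.303] pointing down, gripper open.
Joint ranges: [-2.97, 2.97], [-1.01, 2.36], [0.21, 2.38], [-0.96, 4.11], [0.2, 2.71], [-2.98, 2.98]. Speed limits (rad/s): [2.39, 2.39, 3.14, 3.14, 3.14, 3.14].

## Interface

Orientations are given as [roll, pitch, yaw] about the fixed x, y, z axes, in that order (R = Rz(yaw) Ry(pitch) Rx(roll)).
In Python, from workcell import * gives the robot as it stands. The module is installed in compiled form; this text tells all that it offers.
- The arm moves only by the tool play_rows, never from a script. Its argument "targets" is a list of rows, each an object of numbers: "tx", "ty", "tz": the shift along the tool's x, y, z in m; "rx", "ry", "rz": the turn, a rotation vector about the tool's x, y, z in degrees. A call has 1 to 10 rows; each row is the pose to reach, as a shift and turn from the pose commanded when the call began, along the tool's axes at that moment; what a row does not reach only later rows make up. A row lasts 1/8 s, in which the tool goes at most 62.5 mm and 10.7 degrees, less where a joint would pass 70% of its speed; a pose out of reach is approached as far as the arm can. A call with a gripper value outside its range is refused whole. "fingers" is the closure, from 0 (fully open) to 1 (shut), set as the call begins (left out, the last holds). The fingers move at their own pace and stop on an object; "force" is the grip in N (left out, the last holds). Time passes only in rows, so rows that repeat a pose let the fingers close. It gives the time, the measured TCP pose, the force, the opening and the grip force at its end, in the units of the state.
- get_state(): the state, without advancing time (a new reading comes with each control period).
- snapshot(name): name is "scene" or "side" or "wrist"; returns the picture (384x512x3 uint8, blue, green, red); there is no depth.
- camera_model(name): a dict with "vfov" (degrees; the focal length in pixels is half the picture's height over the tangent of half this angle, whatever the lens; pixels are square), "cx", "cy" (the principal point, pixels), "k1" (the pictures are not rectified: a ray, as slopes to the right and down, at radius r is drawn at 1 + k1 r^2 times it, then the intrinsics apply), "cam_to_world" (4x4, takes a point from camera to world coordinates); the wrist camera has in their place "tool_from_camera" (4x4, takes a point from camera to tool coordinates, whose origin is the TCP and whose axes are the flange's). Camera axes: x right, y down, z forward; pixel columns grow to the right and rows downward; lengths in m; the calibration is good to about 2 mm. A picture is of the moment at which its call begins: read the wrist's pose just before it. camera_model takes no time and is no camera call.
- close_job(): hands the job in; it is judged then, once.
The state is a dict: "time_s": time; "joint_positions": joint angles; "qvel": joint speeds; "effort": joint torques, N m; "tcp_pos": TCP position; "eef_rot": TCP orientation; "ft_force": force on the tool from outside, world axes, zero at the start; "wrist_torque": the same for the moment, N m; "finger_gap": opening from 0.0 (shut) to 1.0 (fully open); "finger_force": force on a finger pad.
Only numpy, scipy, OpenCV 4.12 (cv2) and the standard library are available. Lean on these libraries where they do the work, as an engineer would, in place of code of your own. Each camera call takes 0.05 s, during which the arm holds its last target. There are 200 camera calls.

## Task

Make up the two kits in the shallow trays: the white carton and the yellow pot go in the red tray, the grey solder spool and the slim yellow carton go in the blue tray. Give each thing a compartment to itself (either one of the tray's two), standing upright and flat on the tray floor, and leave the wrench where it lies.

Things in the scene. Friction and masses are not known exactly. Their poses are not given: they have to be found in the camera images.
- white_carton_center (a point): This point is its centre, half-way up; z axis up. White carton with blue print, standing: 46 mm along its x, 69 mm along its y, 67 mm high, about 0.09 kg. Loose, on the bench; grasp across the 46 mm.
- pot_center (a point): This point is its centre, half-way up; z axis up. Yellow round plastic pot with a lid, upright: 42 mm diameter, 62 mm high, about 0.1 kg. Loose, on the bench.
- solder_center (a point): This point is its centre, half-way up; z axis up. Grey-white spool of solder standing on its flange: 52 mm diameter, 44 mm high, with a small brown core showing on top, about 0.3 kg. Loose, on the bench.
- yellow_carton_center (a point): This point is its centre, half-way up; z axis up. Slim yellow and black carton, standing: 31 mm along its x, 51 mm along its y, 69 mm high, about 0.12 kg. Loose, on the bench; grasp across the 31 mm.
- red_tray: Red shallow plastic kit tray that stays put on the bench; origin at the centre of its underside, z up. Outside 86 mm along its x, 181 mm along its y (the long way; a 5 mm tab sticks out at each end), walls 18 mm high and 3 mm thick, floor 4 mm thick. A divider across the middle (at y = 0, as high as the walls) makes two open compartments, each 80 mm (x) by 86 mm (y) inside, centred at y = +44.5 mm and y = -44.5 mm.
- blue_tray: Blue shallow plastic kit tray, in all else the same as the red one: origin at the centre of its underside, z up, 86 mm (x) by 181 mm (y), walls 18 mm high, floor 4 mm thick, compartments 80 by 86 mm inside, centred at y = +44.5 mm and y = -44.5 mm. Stays put.
- wrench: Steel adjustable wrench lying flat between the stock and the trays: 40 mm along its x, 182 mm along its y, 11 mm high; origin at the centre of its underside. A bystander, to be left alone.
Things that resemble listed ones, but are neither listed nor needed, are in the scene too. Of the things like the part that bears pot_center, leave any that is green, purple or turquoise; of the rest the smaller one is meant.

How it is judged:
By the outcome, as a careful person would: the job done as asked, in the order asked, and still so for the second after the job is handed in, with the robot touching nothing.
It also fails if it takes over 110 s, if anything falls off the work surface, if the arm or the gripper's body presses on something with over 40 N, if the wrist force passes 120 N, or if a joint passes its speed limit or range.

## Working session

There is one attempt and no reset: what is moved stays moved. The work goes in short steps, Python scripts to look and compute and a tool call to move; the robot and the scene stay as the last step left them, time stands still between calls to the robot, and variables do not carry over. Pictures are saved under pics/ and viewed, at most 14 in all, crops included, and the job is handed in when it is done.

Besides the shell and the picture viewer there is one more tool, called after "Call:" in YAML: its name, and indented under it one key for each argument. play_rows: Moves the arm, as the interface text tells. Its arguments: {"type":"object","properties":{"targets":{"type":"array","items":{"type":"object","properties":{"tx":{"type":"number"},"ty":{"type":"number"},"tz":{"type":"number"},"rx":{"type":"number"},"ry":{"type":"number"},"rz":{"type":"number"}}}},"fingers":{"type":"number"},"force":{"type":"number"}},"required":["targets"]}

```bash
mkdir -p pics
cat > h.py <<'E'
from workcell import *
import numpy as np, cv2
from scipy.spatial.transform import Rotation as R
def rays(name,px,tcp=None,rot=None):
    m=camera_model(name); f=192/np.tan(np.radians(m['vfov'])/2)
    K=np.array([[f,0,m['cx']],[0,f,m['cy']],[0,0,1.]])
    u=cv2.undistortPoints(np.array(px,float).reshape(-1,1,2),K,np.array([m['k1'],0,0,0.]))[:,0]
    if name=='wrist':
        s=get_state(); T=np.eye(4); T[:3,:3]=R.from_euler('xyz',s['eef_rot']).as_matrix(); T[:3,3]=s['tcp_pos']
        T=T@np.array(m['tool_from_camera'])
    else: T=np.array(m['cam_to_world'])
    d=np.c_[u,np.ones(len(u))]@T[:3,:3].T
    return T[:3,3],d
def at(name,px,z):
    o,d=rays(name,px); z=np.broadcast_to(z,len(d))
    return o+d*((z-o[2])/d[:,2])[:,None]
def proj(name,P):
    m=camera_model(name); f=192/np.tan(np.radians(m['vfov'])/2)
    if name=='wrist':
        s=get_state(); T=np.eye(4); T[:3,:3]=R.from_euler('xyz',s['eef_rot']).as_matrix(); T[:3,3]=s['tcp_pos']
        T=T@np.array(m['tool_from_camera'])
    else: T=np.array(m['cam_to_world'])
    p=(np.array(P)-T[:3,3])@T[:3,:3]; u=p[:,:2]/p[:,2:]; r2=(u**2).sum(1,keepdims=True)
    return u*(1+m['k1']*r2)*f+[m['cx'],m['cy']]
E
python3 - <<'E'
from h import *
for n in ('scene','side','wrist'):
    im=snapshot(n); cv2.imwrite(f'pics/{n}0.png',cv2.resize(im,(800,600),interpolation=cv2.INTER_CUBIC))
    cv2.imwrite(f'raw_{n}.png',im)
    m=camera_model(n); print(n,{k:np.round(v,3).tolist() for k,v in m.items()})
print(get_state())
E
```

```text
scene {'vfov': 45.415, 'cx': 253.259, 'cy': 190.955, 'k1': -0.155, 'cam_to_world': [[0.528, -0.389, 0.755, -0.402], [-0.849, -0.216, 0.482, -0.525], [-0.024, -0.896, -0.444, 0.59], [0.0, 0.0, 0.0, 1.0]]}
side {'vfov': 43.176, 'cx': 254.974, 'cy': 197.749, 'k1': -0.182, 'cam_to_world': [[0.821, -0.222, 0.526, -0.23], [-0.57, -0.294, 0.767, -1.055], [-0.016, -0.93, -0.368, 0.601], [0.0, 0.0, 0.0, 1.0]]}
wrist {'vfov': 59.817, 'cx': 256.97, 'cy': 194.653, 'k1': -0.091, 'tool_from_camera': [[0.001, -0.966, -0.258, 0.071], [1.0, 0.0, 0.001, -0.001], [-0.001, -0.258, 0.966, -0.083], [0.0, 0.0, 0.0, 1.0]]}
{'time_s': 0.15, 'joint_positions': array([-1.31210221e+00,  3.59378479e-01,  1.51118391e+00, -2.18790858e-05,
        1.27250879e+00, -1.15081778e-01]), 'qvel': array([-0.0013138 , -0.00040854, -0.0036681 , -0.00031789,  0.00049944,
        0.00063193]), 'effort': array([ 7.94771349e-04, -5.15759540e+01, -2.71008593e+01,  6.75351801e-02,
        3.05088039e-02, -9.09260984e-05]), 'tcp_pos': array([ 0.21896801, -0.5581622 ,  0.30197941]), 'eef_rot': array([-3.14012151e+00, -1.49010405e-04,  3.73782229e-01]), 'ft_force': array([-0.28328311, -0.69772144, -0.09298784]), 'wrist_torque': array([-0.01765543,  0.02504786, -0.00438811]), 'finger_force': 0.0, 'finger_gap': 1.0036633024789037}
```

View pics/scene0.png

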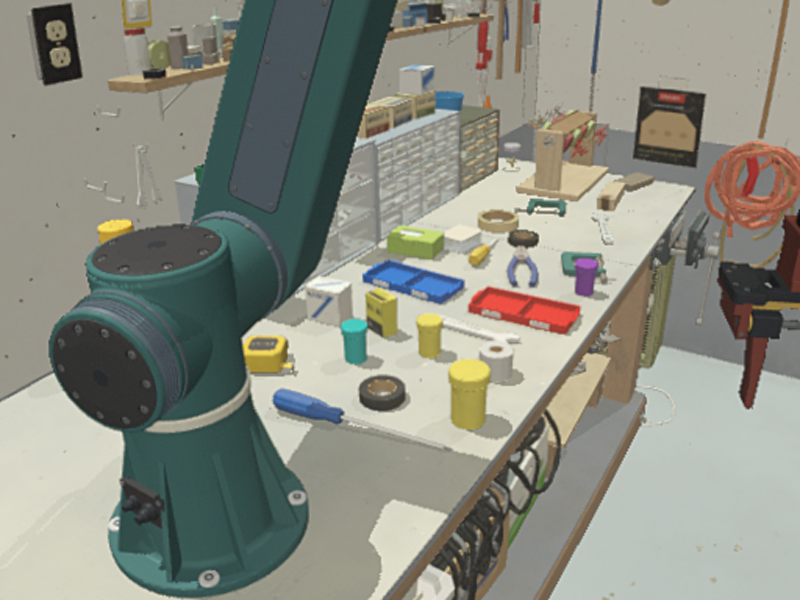

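View pics/side0.png

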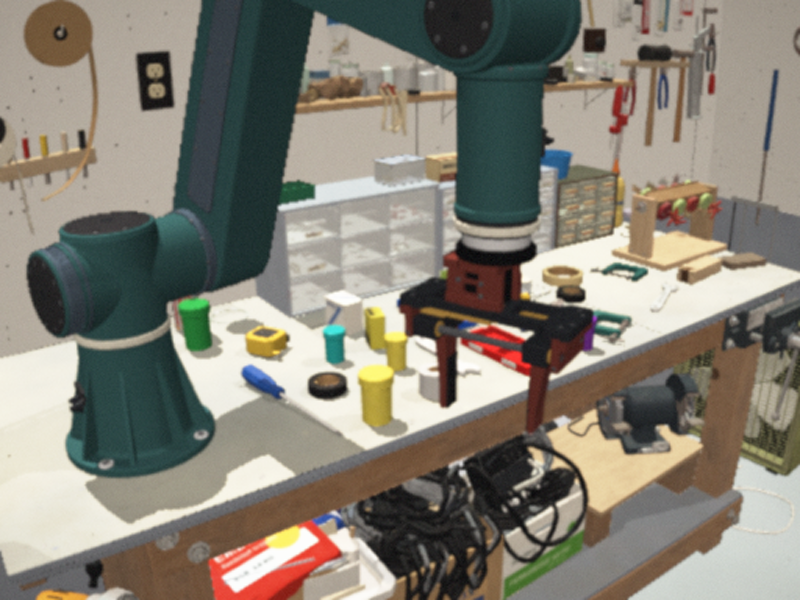

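The scene picture shows five pot-like things. They are the small yellow pot at (429,335), the big yellow one at (468,393), turquoise (354,341), purple (586,277), and green, which only the side view shows, at (196,325). The smaller yellow one at (429,335) is meant. The spool is at (496,361), the white carton at (328,300) and the slim yellow carton at (380,312). The blue tray is at (413,281) and the red tray at (525,309). I'll confirm in an enlarged crop.

Run:
```python
from h import *
im=cv2.imread('raw_scene.png')
c=im[160:280,190:390]; cv2.imwrite('pics/crop1.png',cv2.resize(c,(800,480),interpolation=cv2.INTER_CUBIC))
```

```text
(no output)
```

View pics/crop1.png

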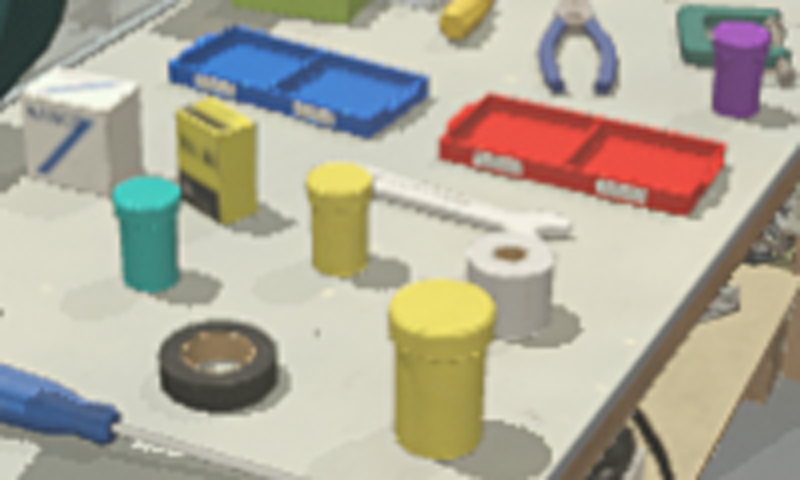

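Run:
```python
from h import *
np.set_printoptions(precision=4,suppress=True)
def s(pts,z): 
    p=at('scene',np.array(pts)/4+[190,160],z)
    return p
for n,pts,z in [('white',[(25,100),(60,68),(140,88),(105,110)],.067),('ycart',[(178,115),(205,97),(255,115),(227,133)],.069),('blue',[(172,68),(220,30),(428,86),(378,128)],.018),('red',[(442,142),(487,97),(723,147),(688,202)],.018),('pot',[(308,180),(340,180),(372,180),(340,160)],.062),('spool',[(468,256),(511,254),(553,258)],.044),('bigpot',[(442,305)],.09),('turq',[(147,190)],.062),('wrench',[(365,180),(570,225)],.01),('purple',[(740,40)],.062),('pliers',[(560,85)],.01)]:
    p=s(pts,z); print(n,p[:,:2].tolist() if 0 else p[:,:2].round(3).tolist(),'c',p.mean(0).round(3), 'edges',np.linalg.norm(np.diff(p,axis=0),axis=1).round(3))
    if len(p)==4:
        e=p[2]-p[1]; print('  yaw of edge12',np.degrees(np.arctan2(e[1],e[0])).round(1), 'edge01',np.degrees(np.arctan2(*(p[1]-p[0])[1::-1])).round(1))
```

```text
white [[0.444, 0.194], [0.496, 0.205], [0.496, 0.138], [0.457, 0.138]] c [0.473 0.169 0.067] edges [0.053 0.067 0.039]
  yaw of edge12 -89.8 edge01 11.4
ycart [[0.471, 0.09], [0.502, 0.089], [0.495, 0.046], [0.465, 0.048]] c [0.483 0.068 0.069] edges [0.031 0.044 0.031]
  yaw of edge12 -99.1 edge01 -1.0
blue [[0.621, 0.199], [0.699, 0.206], [0.685, 0.017], [0.607, 0.016]] c [0.653 0.11  0.018] edges [0.078 0.189 0.078]
  yaw of edge12 -94.0 edge01 5.2
red [[0.61, -0.032], [0.689, -0.029], [0.696, -0.203], [0.611, -0.209]] c [ 0.652 -0.118  0.018] edges [0.08  0.175 0.086]
  yaw of edge12 -87.8 edge01 2.7
pot [[0.447, -0.022], [0.456, -0.039], [0.466, -0.056], [0.479, -0.026]] c [ 0.462 -0.036  0.062] edges [0.019 0.019 0.033]
  yaw of edge12 -60.8 edge01 -60.8
spool [[0.44, -0.134], [0.454, -0.155], [0.462, -0.178]] c [ 0.452 -0.155  0.044] edges [0.025 0.025]
bigpot [[0.318, -0.177]] c [ 0.318 -0.177  0.09 ] edges []
turq [[0.388, 0.057]] c [0.388 0.057 0.062] edges []
wrench [[0.549, -0.006], [0.559, -0.149]] c [ 0.554 -0.077  0.01 ] edges [0.144]
purple [[0.778, -0.184]] c [ 0.778 -0.184  0.062] edges []
pliers [[0.75, -0.06]] c [ 0.75 -0.06  0.01] edges []
```

The crop confirms that the yellow pot at crop (340,220) is the small one; its width comes out at about 40 mm. The tray and carton sizes also match. Next I go above the work for one close look.

Call:
play_rows:
  targets:
    - {"tx": 0.53, "ty": -0.445, "tz": -0.118, "rz": -68.6}
    - {"tx": 0.53, "ty": -0.445, "tz": -0.118, "rz": -68.6}
    - {"tx": 0.53, "ty": -0.445, "tz": -0.118, "rz": -68.6}
    - {"tx": 0.53, "ty": -0.445, "tz": -0.118, "rz": -68.6}
    - {"tx": 0.53, "ty": -0.445, "tz": -0.118, "rz": -68.6}
    - {"tx": 0.53, "ty": -0.445, "tz": -0.118, "rz": -68.6}
    - {"tx": 0.53, "ty": -0.445, "tz": -0.118, "rz": -68.6}
    - {"tx": 0.53, "ty": -0.445, "tz": -0.118, "rz": -68.6}
    - {"tx": 0.53, "ty": -0.445, "tz": -0.118, "rz": -68.6}
    - {"tx": 0.53, "ty": -0.445, "tz": -0.118, "rz": -68.6}

```text
schema error: expected keys tx, ty, tz, rx, ry, rz
```

Call:
play_rows:
  targets:
    - {"tx": 0.53, "ty": -0.445, "tz": -0.118, "rx": 0, "ry": 0, "rz": -68.6}
    - {"tx": 0.53, "ty": -0.445, "tz": -0.118, "rx": 0, "ry": 0, "rz": -68.6}
    - {"tx": 0.53, "ty": -0.445, "tz": -0.118, "rx": 0, "ry": 0, "rz": -68.6}
    - {"tx": 0.53, "ty": -0.445, "tz": -0.118, "rx": 0, "ry": 0, "rz": -68.6}
    - {"tx": 0.53, "ty": -0.445, "tz": -0.118, "rx": 0, "ry": 0, "rz": -68.6}
    - {"tx": 0.53, "ty": -0.445, "tz": -0.118, "rx": 0, "ry": 0, "rz": -68.6}
    - {"tx": 0.53, "ty": -0.445, "tz": -0.118, "rx": 0, "ry": 0, "rz": -68.6}
    - {"tx": 0.53, "ty": -0.445, "tz": -0.118, "rx": 0, "ry": 0, "rz": -68.6}
    - {"tx": 0.53, "ty": -0.445, "tz": -0.118, "rx": 0, "ry": 0, "rz": -68.6}
    - {"tx": 0.53, "ty": -0.445, "tz": -0.118, "rx": 0, "ry": 0, "rz": -68.6}

```text
time_s: 1.4
tcp_pos: [0.5142, -0.0155, 0.408]
eef_rot: [3.142, 0.0, 1.571]
ft_force: [0.5, -0.4, 0.0]
finger_gap: 1.002
finger_force: 0.0
```

Call:
play_rows:
  targets:
    - {"tx": 0.06, "ty": 0.03, "tz": -0.01, "rx": 0, "ry": 0, "rz": 0}
    - {"tx": 0.06, "ty": 0.03, "tz": -0.01, "rx": 0, "ry": 0, "rz": 0}
    - {"tx": 0.06, "ty": 0.03, "tz": -0.01, "rx": 0, "ry": 0, "rz": 0}
    - {"tx": 0.06, "ty": 0.03, "tz": -0.01, "rx": 0, "ry": 0, "rz": 0}

```text
time_s: 1.9
tcp_pos: [0.5429, 0.0412, 0.4173]
eef_rot: [-3.14, 0.0, 1.57]
ft_force: [0.5, -0.4, -0.8]
finger_gap: 1.002
finger_force: 0.0
```

Run:
```python
from h import *
s=get_state(); print(s['tcp_pos'],s['eef_rot'],s['joint_positions'])
im=snapshot('wrist'); cv2.imwrite('raw_w1.png',im); cv2.imwrite('pics/w1.png',cv2.resize(im,(800,600),interpolation=cv2.INTER_CUBIC))
```

```text
[0.54286915 0.04119716 0.41729137] [-3.14030932e+00  4.56486040e-04  1.56955703e+00] [-5.08620662e-02  1.93601595e-01  1.45969076e+00 -5.21299373e-04
  1.48955942e+00 -4.95798456e-02]
```

View pics/w1.png

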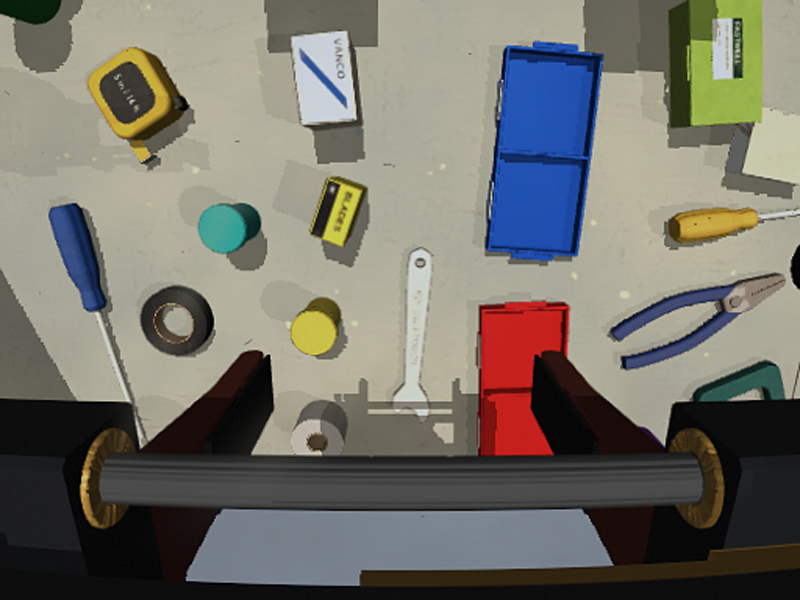

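The wrist view shows, at 800-wide scale, the white carton at (325,80), the yellow carton (340,210), the pot (316,328) and the spool (318,440). The blue tray spans (507,46) to (578,256), and the red tray has its upper corners at (480,306) and (568,303). I'll enlarge the cartons and the trays for corners.

Run:
```python
from h import *
im=cv2.imread('raw_w1.png')
cv2.imwrite('pics/c2.png',cv2.resize(im[10:290,170:270],None,fx=4,fy=4,interpolation=cv2.INTER_CUBIC)[:1120])
a=cv2.resize(im[10:160,170:245],None,fx=4,fy=4,interpolation=cv2.INTER_CUBIC)
b=cv2.resize(im[160:300,170:245],None,fx=4,fy=4,interpolation=cv2.INTER_CUBIC); b=np.vstack([b,np.zeros((40,300,3),np.uint8)])
cv2.imwrite('pics/c2.png',np.hstack([a,b]))
```

```text
(no output)
```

View pics/c2.png

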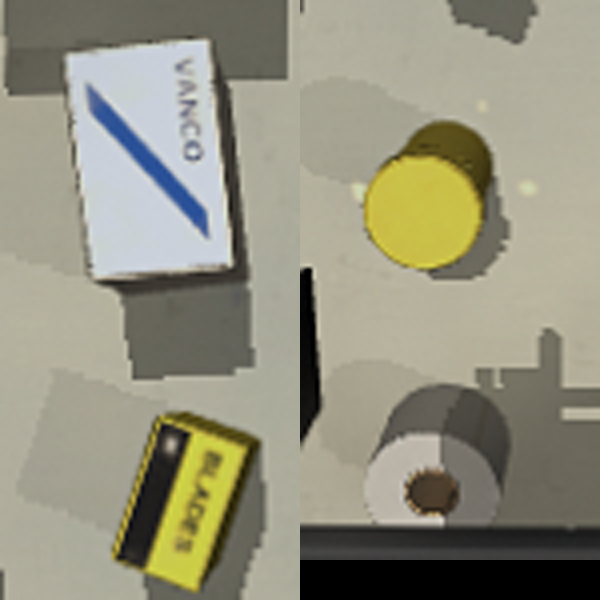

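Run:
```python
from h import *
A=lambda p:np.array(p,float)/4+[170,10]
B=lambda p:(np.array(p,float)-[300,0])/4+[170,160]
C=lambda p:np.array(p,float)*.64
def rect(n,px,z):
    p=at('wrist',px,z)[:,:2]; e=[np.linalg.norm(p[i]-p[(i+1)%len(p)]).round(4) for i in range(len(p))]
    d=p[1]-p[2] if len(p)==4 else p[0]-p[1]
    l=(p[0]+p[1]-p[2]-p[3]) if len(p)==4 else d
    print(n,p.mean(0).round(4),e,'y-axis angle from world y (ccw +)',np.degrees(np.arctan2(-l[0],l[1])).round(1))
    return p
rect('white',A([(66,52),(211,40),(232,268),(92,280)]),.067)
rect('yel',A([(158,422),(247,458),(198,590),(113,560)]),.069)
rect('blue',C([(507,46),(603,54),(578,256),(487,248)]),.018)
print('pot',at('wrist',B([(423,211),(365,211),(482,211)]),.062).round(4).tolist())
print('spool',at('wrist',B([(432,492),(367,492),(500,492)]),.044).round(4).tolist())
print('red',at('wrist',C([(480,306),(568,303),(482,390)]),.018).round(4).tolist())
print('wrench',at('wrist',C([(421,250),(412,415)]),.011).round(3).tolist())
```

```text
white [0.4824 0.1792] [np.float64(0.0442), np.float64(0.0673), np.float64(0.0439), np.float64(0.0677)] y-axis angle from world y (ccw +) 4.6
yel [0.4886 0.073 ] [np.float64(0.0302), np.float64(0.0455), np.float64(0.0291), np.float64(0.0466)] y-axis angle from world y (ccw +) -20.9
blue [0.6715 0.1226] [np.float64(0.0854), np.float64(0.1803), np.float64(0.0872), np.float64(0.1775)] y-axis angle from world y (ccw +) -3.5
pot [[0.465, -0.0313, 0.062], [0.4448, -0.0313, 0.062], [0.4855, -0.0313, 0.062]]
spool [[0.4596, -0.1509, 0.044], [0.4344, -0.1511, 0.044], [0.4858, -0.1507, 0.044]]
red [[0.6181, -0.0191, 0.018], [0.7035, -0.0162, 0.018], [0.6236, -0.1068, 0.018]]
wrench [[0.561, 0.034, 0.011], [0.553, -0.138, 0.011]]
```

The wrist measurements agree with the given sizes to 2 mm, except for the slim carton's length. I hover over the white carton and check it from close by.

Call:
play_rows:
  targets:
    - {"tx": 0.138, "ty": -0.061, "tz": 0.137, "rx": 0, "ry": 0, "rz": -4.6}
    - {"tx": 0.138, "ty": -0.061, "tz": 0.137, "rx": 0, "ry": 0, "rz": -4.6}
    - {"tx": 0.138, "ty": -0.061, "tz": 0.137, "rx": 0, "ry": 0, "rz": -4.6}
    - {"tx": 0.138, "ty": -0.061, "tz": 0.137, "rx": 0, "ry": 0, "rz": -4.6}
    - {"tx": 0.138, "ty": -0.061, "tz": 0.137, "rx": 0, "ry": 0, "rz": -4.6}
    - {"tx": 0.138, "ty": -0.061, "tz": 0.137, "rx": 0, "ry": 0, "rz": -4.6}

```text
time_s: 2.7
tcp_pos: [0.4844, 0.1794, 0.2823]
eef_rot: [3.138, 0.0, 1.65]
ft_force: [-0.5, 0.5, -0.4]
finger_gap: 1.0
finger_force: 0.0
```

Run:
```python
from h import *
s=get_state(); print(s['tcp_pos'],s['eef_rot'])
im=snapshot('wrist'); cv2.imwrite('raw_w2.png',im); cv2.imwrite('pics/w2.png',cv2.resize(im,(800,600),interpolation=cv2.INTER_CUBIC))
c=np.array([.4824,.1792]); 
a=np.radians(4.6);X=np.array([np.cos(a),np.sin(a)]);Y=np.array([-X[1],X[0]])
print((proj('wrist',[[*(c+i*.023*X+j*.0345*Y),.067] for i,j in [(-1,1),(1,1),(1,-1),(-1,-1)]])/.64).round())
```

```text
[0.48438649 0.17944897 0.28228946] [3.13842420e+00 9.59900758e-05 1.65001926e+00]
[[356. 231.]
 [437. 231.]
 [435. 345.]
 [359. 345.]]
```

View pics/w2.png

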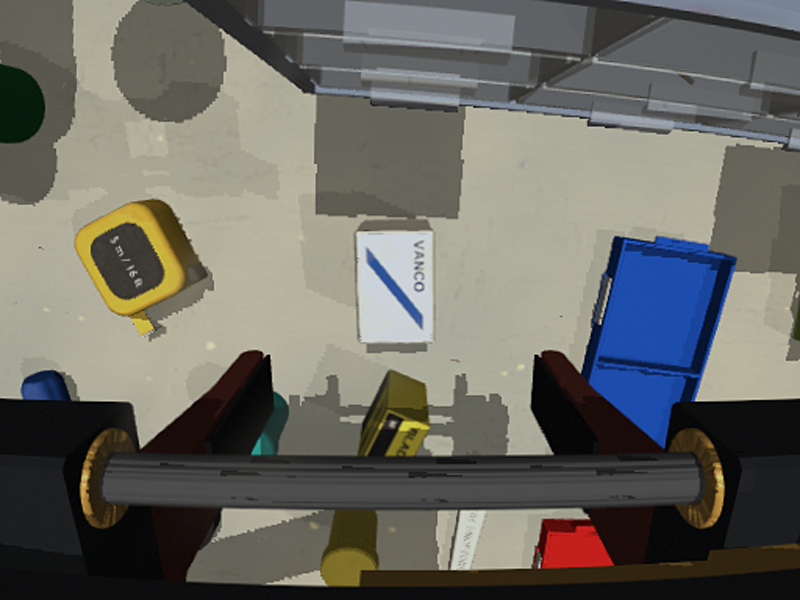

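The predicted corners match the picture to about 1 px (top face (355,230) to (434,343)), so the measurements hold. Descend.

Call:
play_rows:
  targets:
    - {"tx": 0, "ty": -0.002, "tz": 0.06, "rx": 0, "ry": 0, "rz": 0}
    - {"tx": 0, "ty": -0.002, "tz": 0.12, "rx": 0, "ry": 0, "rz": 0}
    - {"tx": 0, "ty": -0.002, "tz": 0.165, "rx": 0, "ry": 0, "rz": 0}
    - {"tx": 0, "ty": -0.002, "tz": 0.182, "rx": 0, "ry": 0, "rz": 0}
    - {"tx": 0, "ty": -0.002, "tz": 0.182, "rx": 0, "ry": 0, "rz": 0}

```text
time_s: 3.38
tcp_pos: [0.4814, 0.1795, 0.0983]
eef_rot: [-3.141, 0.0, 1.65]
ft_force: [-0.0, 0.3, 0.0]
finger_gap: 0.997
finger_force: 0.0
```

Call:
play_rows:
  targets:
    - {"tx": 0, "ty": 0, "tz": 0, "rx": 0, "ry": 0, "rz": 0}
    - {"tx": 0, "ty": 0, "tz": 0, "rx": 0, "ry": 0, "rz": 0}
    - {"tx": 0, "ty": 0, "tz": 0, "rx": 0, "ry": 0, "rz": 0}
    - {"tx": 0, "ty": 0, "tz": 0, "rx": 0, "ry": 0, "rz": 0}
    - {"tx": 0, "ty": 0, "tz": 0, "rx": 0, "ry": 0, "rz": 0}
    - {"tx": 0, "ty": 0, "tz": 0, "rx": 0, "ry": 0, "rz": 0}
  fingers: 0.65
  force: 12

```text
time_s: 4.12
tcp_pos: [0.4808, 0.1805, 0.0991]
eef_rot: [3.141, -0.0, 1.651]
ft_force: [-0.3, -0.1, 5.2]
finger_gap: 0.52
finger_force: 12.0
```

Call:
play_rows:
  targets:
    - {"tx": 0, "ty": 0, "tz": -0.05, "rx": 0, "ry": 0, "rz": 0}
    - {"tx": 0, "ty": 0, "tz": -0.1, "rx": 0, "ry": 0, "rz": 0}
    - {"tx": -0.04, "ty": 0.025, "tz": -0.12, "rx": 0, "ry": 0, "rz": 1.9}
    - {"tx": -0.085, "ty": 0.053, "tz": -0.12, "rx": 0, "ry": 0, "rz": 1.9}
    - {"tx": -0.13, "ty": 0.082, "tz": -0.12, "rx": 0, "ry": 0, "rz": 1.9}
    - {"tx": -0.175, "ty": 0.11, "tz": -0.12, "rx": 0, "ry": 0, "rz": 1.9}
    - {"tx": -0.22, "ty": 0.138, "tz": -0.12, "rx": 0, "ry": 0, "rz": 1.9}
    - {"tx": -0.257, "ty": 0.162, "tz": -0.12, "rx": 0, "ry": 0, "rz": 1.9}
    - {"tx": -0.257, "ty": 0.162, "tz": -0.12, "rx": 0, "ry": 0, "rz": 1.9}
    - {"tx": -0.257, "ty": 0.162, "tz": -0.12, "rx": 0, "ry": 0, "rz": 1.9}

```text
time_s: 5.38
tcp_pos: [0.6617, -0.0622, 0.2178]
eef_rot: [-3.139, -0.001, 1.618]
ft_force: [-0.8, -0.2, -2.0]
finger_gap: 0.522
finger_force: 12.0
```

Run:
```python
from h import *
s=get_state(); print(s['tcp_pos'],s['eef_rot'],s['ft_force'],s['finger_gap'])
im=snapshot('wrist'); cv2.imwrite('pics/w3.png',cv2.resize(im,(800,600),interpolation=cv2.INTER_CUBIC))
a=np.radians(2.7);X=np.array([np.cos(a),np.sin(a)]);Y=np.array([-X[1],X[0]]);c=np.array([.665,-.108])
print((proj('wrist',[[*(c+i*.043*X+j*.0905*Y),.018] for i,j in [(-1,1),(1,1),(1,0),(-1,0)]])/.64).round())
```

```text
[ 0.66174282 -0.06223247  0.21778827] [-3.13924741e+00 -1.15762571e-03  1.61785783e+00] [-0.76565613 -0.20845009 -2.00831568] 0.5219681457184248
[[325. 217.]
 [484. 217.]
 [478. 373.]
 [330. 373.]]
```

View pics/w3.png

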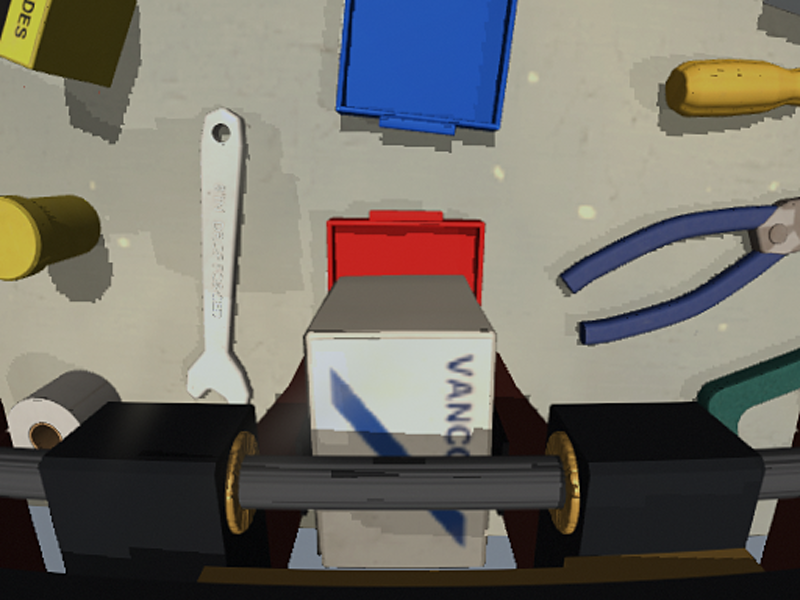

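The tray corners are at (327,219) and (484,221), as predicted to about 1.5 mm, and the carton hangs straight. I lower it into place.

Call:
play_rows:
  targets:
    - {"tx": -0.001, "ty": 0.001, "tz": 0.04, "rx": 0, "ry": 0, "rz": 0}
    - {"tx": -0.001, "ty": 0.001, "tz": 0.08, "rx": 0, "ry": 0, "rz": 0}
    - {"tx": -0.001, "ty": 0.001, "tz": 0.1, "rx": 0, "ry": 0, "rz": 0}
    - {"tx": -0.001, "ty": 0.001, "tz": 0.109, "rx": 0, "ry": 0, "rz": 0}
    - {"tx": -0.001, "ty": 0.001, "tz": 0.113, "rx": 0, "ry": 0, "rz": 0}
    - {"tx": -0.001, "ty": 0.001, "tz": 0.114, "rx": 0, "ry": 0, "rz": 0}
    - {"tx": -0.001, "ty": 0.001, "tz": 0.114, "rx": 0, "ry": 0, "rz": 0}

```text
time_s: 6.3
tcp_pos: [0.6644, -0.0638, 0.1057]
eef_rot: [3.14, 0.0, 1.618]
ft_force: [-0.8, -0.6, -1.5]
finger_gap: 0.518
finger_force: 12.0
```

Call:
play_rows:
  targets:
    - {"tx": 0, "ty": 0, "tz": 0.001, "rx": 0, "ry": 0, "rz": 0}
    - {"tx": 0, "ty": 0, "tz": 0.002, "rx": 0, "ry": 0, "rz": 0}
    - {"tx": 0, "ty": 0, "tz": 0.002, "rx": 0, "ry": 0, "rz": 0}

```text
time_s: 6.68
tcp_pos: [0.664, -0.0638, 0.1031]
eef_rot: [3.141, 0.0, 1.618]
ft_force: [0.4, 0.1, 0.2]
finger_gap: 0.52
finger_force: 12.0
```

Call:
play_rows:
  targets:
    - {"tx": 0, "ty": 0, "tz": 0, "rx": 0, "ry": 0, "rz": 0}
    - {"tx": 0, "ty": 0, "tz": 0, "rx": 0, "ry": 0, "rz": 0}
    - {"tx": 0, "ty": 0, "tz": 0, "rx": 0, "ry": 0, "rz": 0}
  fingers: 0.1

```text
time_s: 7.05
tcp_pos: [0.6638, -0.0637, 0.1027]
eef_rot: [-3.142, -0.0, 1.618]
ft_force: [0.4, 0.5, 0.4]
finger_gap: 0.82
finger_force: 0.0
```

Call:
play_rows:
  targets:
    - {"tx": 0, "ty": 0, "tz": -0.05, "rx": 0, "ry": 0, "rz": 0}
    - {"tx": 0, "ty": 0, "tz": -0.1, "rx": 0, "ry": 0, "rz": 0}
    - {"tx": 0.01, "ty": -0.047, "tz": -0.12, "rx": 0, "ry": 0, "rz": 0}
    - {"tx": 0.02, "ty": -0.1, "tz": -0.12, "rx": 0, "ry": 0, "rz": 0}
    - {"tx": 0.03, "ty": -0.15, "tz": -0.12, "rx": 0, "ry": 0, "rz": 0}
    - {"tx": 0.042, "ty": -0.197, "tz": -0.12, "rx": 0, "ry": 0, "rz": 0}
    - {"tx": 0.042, "ty": -0.197, "tz": -0.1, "rx": 0, "ry": 0, "rz": 0}
    - {"tx": 0.042, "ty": -0.197, "tz": -0.05, "rx": 0, "ry": 0, "rz": 0}
    - {"tx": 0.042, "ty": -0.197, "tz": -0.004, "rx": 0, "ry": 0, "rz": 0}
    - {"tx": 0.042, "ty": -0.197, "tz": -0.004, "rx": 0, "ry": 0, "rz": 0}
  fingers: 0

```text
time_s: 8.3
tcp_pos: [0.4628, -0.0306, 0.1045]
eef_rot: [-3.135, -0.002, 1.618]
ft_force: [-0.1, 0.4, -0.0]
finger_gap: 1.002
finger_force: 0.0
```

Call:
play_rows:
  targets:
    - {"tx": 0, "ty": 0, "tz": 0, "rx": 0, "ry": 0, "rz": 0}
    - {"tx": 0, "ty": 0, "tz": 0, "rx": 0, "ry": 0, "rz": 0}
    - {"tx": 0, "ty": 0, "tz": 0, "rx": 0, "ry": 0, "rz": 0}
    - {"tx": 0, "ty": 0, "tz": 0, "rx": 0, "ry": 0, "rz": 0}
    - {"tx": 0, "ty": 0, "tz": 0, "rx": 0, "ry": 0, "rz": 0}
    - {"tx": 0, "ty": 0, "tz": 0, "rx": 0, "ry": 0, "rz": 0}
  fingers: 0.7
  force: 12

```text
time_s: 9.05
tcp_pos: [0.465, -0.031, 0.107]
eef_rot: [3.142, -0.0, 1.618]
ft_force: [-1.7, 0.6, 6.4]
finger_gap: 0.474
finger_force: 12.0
```

Call:
play_rows:
  targets:
    - {"tx": 0, "ty": 0, "tz": -0.05, "rx": 0, "ry": 0, "rz": 0}
    - {"tx": 0, "ty": 0, "tz": -0.1, "rx": 0, "ry": 0, "rz": 0}
    - {"tx": -0.033, "ty": 0.04, "tz": -0.12, "rx": 0, "ry": 0, "rz": 0}
    - {"tx": -0.065, "ty": 0.085, "tz": -0.12, "rx": 0, "ry": 0, "rz": 0}
    - {"tx": -0.1, "ty": 0.13, "tz": -0.12, "rx": 0, "ry": 0, "rz": 0}
    - {"tx": -0.12, "ty": 0.175, "tz": -0.12, "rx": 0, "ry": 0, "rz": 0}
    - {"tx": -0.132, "ty": 0.196, "tz": -0.12, "rx": 0, "ry": 0, "rz": 0}
    - {"tx": -0.132, "ty": 0.196, "tz": -0.1, "rx": 0, "ry": 0, "rz": 0}
    - {"tx": -0.132, "ty": 0.196, "tz": -0.06, "rx": 0, "ry": 0, "rz": 0}
    - {"tx": -0.132, "ty": 0.196, "tz": -0.03, "rx": 0, "ry": 0, "rz": 0}

```text
time_s: 10.3
tcp_pos: [0.6662, -0.1534, 0.1345]
eef_rot: [-3.139, -0.001, 1.618]
ft_force: [-0.6, 0.6, -0.5]
finger_gap: 0.474
finger_force: 12.0
```

Call:
play_rows:
  targets:
    - {"tx": 0, "ty": 0, "tz": 0.015, "rx": 0, "ry": 0, "rz": 0}
    - {"tx": 0, "ty": 0, "tz": 0.021, "rx": 0, "ry": 0, "rz": 0}
    - {"tx": 0, "ty": 0, "tz": 0.024, "rx": 0, "ry": 0, "rz": 0}
    - {"tx": 0, "ty": 0, "tz": 0.025, "rx": 0, "ry": 0, "rz": 0}
    - {"tx": 0, "ty": 0, "tz": 0.025, "rx": 0, "ry": 0, "rz": 0}

```text
time_s: 10.92
tcp_pos: [0.6676, -0.1537, 0.1126]
eef_rot: [3.14, 0.0, 1.618]
ft_force: [-0.6, -0.7, -1.3]
finger_gap: 0.477
finger_force: 12.0
```

Call:
play_rows:
  targets:
    - {"tx": 0, "ty": 0, "tz": 0.001, "rx": 0, "ry": 0, "rz": 0}
    - {"tx": 0, "ty": 0, "tz": 0.001, "rx": 0, "ry": 0, "rz": 0}

```text
time_s: 11.18
tcp_pos: [0.6673, -0.1537, 0.1111]
eef_rot: [3.141, 0.0, 1.618]
ft_force: [-0.2, -0.0, -0.3]
finger_gap: 0.475
finger_force: 12.0
```

Call:
play_rows:
  targets:
    - {"tx": 0, "ty": 0, "tz": 0, "rx": 0, "ry": 0, "rz": 0}
    - {"tx": 0, "ty": 0, "tz": 0, "rx": 0, "ry": 0, "rz": 0}
    - {"tx": 0, "ty": 0, "tz": 0, "rx": 0, "ry": 0, "rz": 0}
  fingers: 0.1

```text
time_s: 11.55
tcp_pos: [0.6671, -0.1536, 0.1108]
eef_rot: [3.142, -0.0, 1.618]
ft_force: [0.1, 0.5, -0.3]
finger_gap: 0.778
finger_force: 0.0
```

Call:
play_rows:
  targets:
    - {"tx": 0, "ty": 0, "tz": -0.05, "rx": 0, "ry": 0, "rz": 0}
    - {"tx": 0, "ty": 0, "tz": -0.09, "rx": 0, "ry": 0, "rz": 0}
    - {"tx": 0.004, "ty": -0.047, "tz": -0.1, "rx": 0, "ry": 0, "rz": 0}
    - {"tx": 0.006, "ty": -0.1, "tz": -0.1, "rx": 0, "ry": 0, "rz": 0}
    - {"tx": 0.01, "ty": -0.15, "tz": -0.1, "rx": 0, "ry": 0, "rz": 0}
    - {"tx": 0.0125, "ty": -0.207, "tz": -0.1, "rx": 0, "ry": 0, "rz": 0}
    - {"tx": 0.0125, "ty": -0.207, "tz": -0.08, "rx": 0, "ry": 0, "rz": 0}
    - {"tx": 0.0125, "ty": -0.207, "tz": -0.03, "rx": 0, "ry": 0, "rz": 0}
    - {"tx": 0.0125, "ty": -0.207, "tz": 0.013, "rx": 0, "ry": 0, "rz": 0}
    - {"tx": 0.0125, "ty": -0.207, "tz": 0.013, "rx": 0, "ry": 0, "rz": 0}
  fingers: 0

```text
time_s: 12.8
tcp_pos: [0.4578, -0.1501, 0.0957]
eef_rot: [-3.136, -0.003, 1.618]
ft_force: [0.0, 0.7, -0.2]
finger_gap: 0.999
finger_force: 0.0
```

Call:
play_rows:
  targets:
    - {"tx": 0, "ty": 0, "tz": 0, "rx": 0, "ry": 0, "rz": 0}
    - {"tx": 0, "ty": 0, "tz": 0, "rx": 0, "ry": 0, "rz": 0}
    - {"tx": 0, "ty": 0, "tz": 0, "rx": 0, "ry": 0, "rz": 0}
    - {"tx": 0, "ty": 0, "tz": 0, "rx": 0, "ry": 0, "rz": 0}
    - {"tx": 0, "ty": 0, "tz": 0, "rx": 0, "ry": 0, "rz": 0}
    - {"tx": 0, "ty": 0, "tz": 0, "rx": 0, "ry": 0, "rz": 0}
  fingers: 0.6
  force: 25

```text
time_s: 13.55
tcp_pos: [0.4596, -0.151, 0.0984]
eef_rot: [3.141, 0.0, 1.618]
ft_force: [-2.3, 0.4, 8.1]
finger_gap: 0.59
finger_force: 25.0
```

Call:
play_rows:
  targets:
    - {"tx": 0, "ty": 0, "tz": -0.05, "rx": 0, "ry": 0, "rz": 0}
    - {"tx": 0, "ty": 0, "tz": -0.1, "rx": 0, "ry": 0, "rz": 0}
    - {"tx": 0.035, "ty": 0.035, "tz": -0.12, "rx": 0, "ry": 0, "rz": 1}
    - {"tx": 0.075, "ty": 0.075, "tz": -0.12, "rx": 0, "ry": 0, "rz": 2}
    - {"tx": 0.115, "ty": 0.115, "tz": -0.12, "rx": 0, "ry": 0, "rz": 3}
    - {"tx": 0.155, "ty": 0.155, "tz": -0.12, "rx": 0, "ry": 0, "rz": 4}
    - {"tx": 0.19, "ty": 0.19, "tz": -0.12, "rx": 0, "ry": 0, "rz": 5}
    - {"tx": 0.219, "ty": 0.22, "tz": -0.12, "rx": 0, "ry": 0, "rz": 6.2}
    - {"tx": 0.219, "ty": 0.22, "tz": -0.12, "rx": 0, "ry": 0, "rz": 6.2}
    - {"tx": 0.219, "ty": 0.22, "tz": -0.12, "rx": 0, "ry": 0, "rz": 6.2}

```text
time_s: 14.8
tcp_pos: [0.668, 0.0781, 0.2168]
eef_rot: [-3.139, 0.0, 1.511]
ft_force: [0.5, 0.5, -3.6]
finger_gap: 0.588
finger_force: 25.0
```

Run:
```python
from h import *
s=get_state(); print(s['tcp_pos'],s['eef_rot'],s['ft_force'],s['finger_gap'])
im=snapshot('wrist'); cv2.imwrite('raw_w4.png',im); cv2.imwrite('pics/w4.png',cv2.resize(im,(800,600),interpolation=cv2.INTER_CUBIC))
a=np.radians(-3.5);X=np.array([np.cos(a),np.sin(a)]);Y=np.array([-X[1],X[0]]);c=np.array([.6715,.1226])
print((proj('wrist',[[*(c+i*.043*X+j*.0905*Y),.018] for i,j in [(-1,1),(1,1),(1,0),(-1,0)]])/.64).round())
```

```text
[0.66798649 0.07808902 0.21679311] [-3.13906869e+00  4.99889672e-04  1.51067224e+00] [ 0.52713836  0.4636177  -3.62724378] 0.5884520691288169
[[319.  35.]
 [490.  36.]
 [484. 215.]
 [324. 215.]]
```

View pics/w4.png

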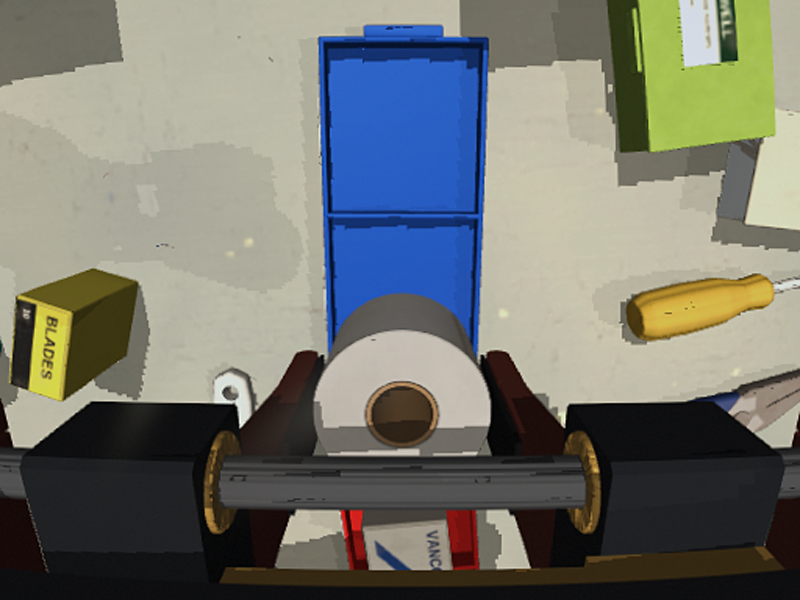

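The blue tray's corners are at (319,38) and (489,38) and its divider at y=215, as predicted. The spool hangs level, so I lower it.

Call:
play_rows:
  targets:
    - {"tx": 0, "ty": 0, "tz": 0.04, "rx": 0, "ry": 0, "rz": 0}
    - {"tx": 0, "ty": 0, "tz": 0.08, "rx": 0, "ry": 0, "rz": 0}
    - {"tx": 0, "ty": 0, "tz": 0.1, "rx": 0, "ry": 0, "rz": 0}
    - {"tx": 0, "ty": 0, "tz": 0.109, "rx": 0, "ry": 0, "rz": 0}
    - {"tx": 0, "ty": 0, "tz": 0.113, "rx": 0, "ry": 0, "rz": 0}
    - {"tx": 0, "ty": 0, "tz": 0.115, "rx": 0, "ry": 0, "rz": 0}
    - {"tx": 0, "ty": 0, "tz": 0.115, "rx": 0, "ry": 0, "rz": 0}
    - {"tx": 0, "ty": 0, "tz": 0.115, "rx": 0, "ry": 0, "rz": 0}

```text
time_s: 15.85
tcp_pos: [0.6695, 0.0783, 0.1035]
eef_rot: [3.14, -0.0, 1.51]
ft_force: [-0.3, 0.3, -2.9]
finger_gap: 0.589
finger_force: 25.0
```

Call:
play_rows:
  targets:
    - {"tx": 0, "ty": 0, "tz": 0.001, "rx": 0, "ry": 0, "rz": 0}
    - {"tx": 0, "ty": 0, "tz": 0.001, "rx": 0, "ry": 0, "rz": 0}

```text
time_s: 16.1
tcp_pos: [0.6695, 0.0783, 0.1025]
eef_rot: [3.141, -0.0, 1.51]
ft_force: [-0.2, -0.8, 2.6]
finger_gap: 0.588
finger_force: 25.0
```

Call:
play_rows:
  targets:
    - {"tx": 0, "ty": 0, "tz": 0, "rx": 0, "ry": 0, "rz": 0}
    - {"tx": 0, "ty": 0, "tz": 0, "rx": 0, "ry": 0, "rz": 0}
    - {"tx": 0, "ty": 0, "tz": 0, "rx": 0, "ry": 0, "rz": 0}
  fingers: 0.1

```text
time_s: 16.48
tcp_pos: [0.6692, 0.0783, 0.1017]
eef_rot: [3.141, -0.0, 1.51]
ft_force: [-0.5, 0.3, -0.3]
finger_gap: 0.884
finger_force: 0.0
```

Call:
play_rows:
  targets:
    - {"tx": 0, "ty": 0, "tz": -0.05, "rx": 0, "ry": 0, "rz": 0}
    - {"tx": 0, "ty": 0, "tz": -0.1, "rx": 0, "ry": 0, "rz": 0}
    - {"tx": -0.004, "ty": -0.04, "tz": -0.14, "rx": 0, "ry": 0, "rz": 4}
    - {"tx": -0.007, "ty": -0.09, "tz": -0.15, "rx": 0, "ry": 0, "rz": 10}
    - {"tx": -0.01, "ty": -0.14, "tz": -0.15, "rx": 0, "ry": 0, "rz": 15}
    - {"tx": -0.0138, "ty": -0.1795, "tz": -0.15, "rx": 0, "ry": 0, "rz": 17.4}
    - {"tx": -0.0138, "ty": -0.1795, "tz": -0.15, "rx": 0, "ry": 0, "rz": 17.4}
    - {"tx": -0.0138, "ty": -0.1795, "tz": -0.15, "rx": 0, "ry": 0, "rz": 17.4}
  fingers: 0

```text
time_s: 17.48
tcp_pos: [0.4902, 0.0753, 0.2522]
eef_rot: [3.14, -0.001, 1.207]
ft_force: [0.1, -0.7, -0.2]
finger_gap: 0.997
finger_force: 0.0
```

Run:
```python
from h import *
s=get_state(); print(s['tcp_pos'],s['eef_rot'],s['ft_force'],s['finger_gap'])
im=snapshot('wrist'); cv2.imwrite('raw_w5.png',im); cv2.imwrite('pics/w5.png',cv2.resize(im,(800,600),interpolation=cv2.INTER_CUBIC))
a=np.radians(-20.9);X=np.array([np.cos(a),np.sin(a)]);Y=np.array([-X[1],X[0]]);c=np.array([.4894,.075])
print((proj('wrist',[[*(c+i*.0155*X+j*.0255*Y),.069] for i,j in [(-1,1),(1,1),(1,-1),(-1,-1)]])/.64).round())
```

```text
[0.49016964 0.0753481  0.2522347 ] [ 3.13973988e+00 -8.41946288e-04  1.20663741e+00] [ 0.09754608 -0.66098053 -0.15674624] 0.99743552030518
[[369. 258.]
 [429. 258.]
 [428. 351.]
 [370. 351.]]
```

View pics/w5.png

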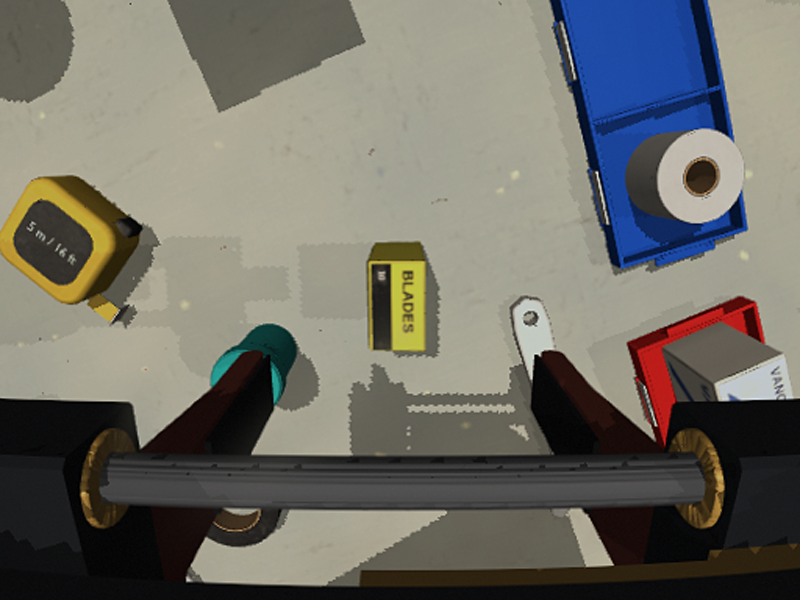

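The yellow carton's top, (367,261) to (426,352), is squared up and where predicted. The turquoise pot is clear of the fingers. Descend and grip.

Call:
play_rows:
  targets:
    - {"tx": 0, "ty": -0.001, "tz": 0.05, "rx": 0, "ry": 0, "rz": 0}
    - {"tx": 0, "ty": -0.001, "tz": 0.1, "rx": 0, "ry": 0, "rz": 0}
    - {"tx": 0, "ty": -0.001, "tz": 0.14, "rx": 0, "ry": 0, "rz": 0}
    - {"tx": 0, "ty": -0.001, "tz": 0.151, "rx": 0, "ry": 0, "rz": 0}
    - {"tx": 0, "ty": -0.001, "tz": 0.151, "rx": 0, "ry": 0, "rz": 0}
    - {"tx": 0, "ty": -0.001, "tz": 0.151, "rx": 0, "ry": 0, "rz": 0}

```text
time_s: 18.27
tcp_pos: [0.4896, 0.0758, 0.102]
eef_rot: [3.139, -0.001, 1.206]
ft_force: [-0.4, -0.6, -0.3]
finger_gap: 1.002
finger_force: 0.0
```

Call:
play_rows:
  targets:
    - {"tx": 0, "ty": 0, "tz": 0, "rx": 0, "ry": 0, "rz": 0}
    - {"tx": 0, "ty": 0, "tz": 0, "rx": 0, "ry": 0, "rz": 0}
    - {"tx": 0, "ty": 0, "tz": 0, "rx": 0, "ry": 0, "rz": 0}
    - {"tx": 0, "ty": 0, "tz": 0, "rx": 0, "ry": 0, "rz": 0}
    - {"tx": 0, "ty": 0, "tz": 0, "rx": 0, "ry": 0, "rz": 0}
    - {"tx": 0, "ty": 0, "tz": 0, "rx": 0, "ry": 0, "rz": 0}
    - {"tx": 0, "ty": 0, "tz": 0, "rx": 0, "ry": 0, "rz": 0}
  fingers: 0.8
  force: 12

```text
time_s: 19.15
tcp_pos: [0.4881, 0.0757, 0.1007]
eef_rot: [-3.141, -0.0, 1.206]
ft_force: [1.3, -0.2, -0.4]
finger_gap: 0.346
finger_force: 12.0
```

Call:
play_rows:
  targets:
    - {"tx": 0, "ty": 0, "tz": -0.05, "rx": 0, "ry": 0, "rz": 0}
    - {"tx": 0, "ty": 0, "tz": -0.1, "rx": 0, "ry": 0, "rz": 0}
    - {"tx": 0.03, "ty": 0.028, "tz": -0.12, "rx": 0, "ry": 0, "rz": -3.5}
    - {"tx": 0.06, "ty": 0.056, "tz": -0.12, "rx": 0, "ry": 0, "rz": -7}
    - {"tx": 0.09, "ty": 0.084, "tz": -0.12, "rx": 0, "ry": 0, "rz": -10.5}
    - {"tx": 0.12, "ty": 0.112, "tz": -0.12, "rx": 0, "ry": 0, "rz": -14}
    - {"tx": 0.152, "ty": 0.141, "tz": -0.12, "rx": 0, "ry": 0, "rz": -17.4}
    - {"tx": 0.152, "ty": 0.141, "tz": -0.11, "rx": 0, "ry": 0, "rz": -17.4}
    - {"tx": 0.152, "ty": 0.141, "tz": -0.06, "rx": 0, "ry": 0, "rz": -17.4}
    - {"tx": 0.152, "ty": 0.141, "tz": -0.03, "rx": 0, "ry": 0, "rz": -17.4}

```text
time_s: 20.4
tcp_pos: [0.6714, 0.1668, 0.1277]
eef_rot: [-3.137, 0.001, 1.509]
ft_force: [0.5, 0.4, -1.8]
finger_gap: 0.35
finger_force: 12.0
```

Call:
play_rows:
  targets:
    - {"tx": 0, "ty": 0, "tz": 0.015, "rx": 0, "ry": 0, "rz": 0}
    - {"tx": 0, "ty": 0, "tz": 0.021, "rx": 0, "ry": 0, "rz": 0}
    - {"tx": 0, "ty": 0, "tz": 0.024, "rx": 0, "ry": 0, "rz": 0}
    - {"tx": 0, "ty": 0, "tz": 0.025, "rx": 0, "ry": 0, "rz": 0}
    - {"tx": 0, "ty": 0, "tz": 0.025, "rx": 0, "ry": 0, "rz": 0}

```text
time_s: 21.02
tcp_pos: [0.6746, 0.1676, 0.1067]
eef_rot: [3.14, -0.0, 1.51]
ft_force: [-0.6, 0.2, -1.3]
finger_gap: 0.347
finger_force: 12.0
```

Pick height was 0.1007, so the floor should come at about 0.1047, and I go 2 mm lower.

Call:
play_rows:
  targets:
    - {"tx": 0, "ty": 0, "tz": 0.001, "rx": 0, "ry": 0, "rz": 0}
    - {"tx": 0, "ty": 0, "tz": 0.0015, "rx": 0, "ry": 0, "rz": 0}
    - {"tx": 0, "ty": 0, "tz": 0.0015, "rx": 0, "ry": 0, "rz": 0}

```text
time_s: 21.4
tcp_pos: [0.6743, 0.1676, 0.1047]
eef_rot: [3.141, -0.0, 1.51]
ft_force: [-1.1, -0.2, 1.4]
finger_gap: 0.349
finger_force: 12.0
```

Call:
play_rows:
  targets:
    - {"tx": 0, "ty": 0, "tz": 0, "rx": 0, "ry": 0, "rz": 0}
    - {"tx": 0, "ty": 0, "tz": 0, "rx": 0, "ry": 0, "rz": 0}
    - {"tx": 0, "ty": 0, "tz": 0, "rx": 0, "ry": 0, "rz": 0}
  fingers: 0.3

```text
time_s: 21.78
tcp_pos: [0.6741, 0.1675, 0.1042]
eef_rot: [-3.142, -0.0, 1.51]
ft_force: [-0.9, 1.1, 1.0]
finger_gap: 0.645
finger_force: 0.0
```

Call:
play_rows:
  targets:
    - {"tx": 0, "ty": 0, "tz": -0.05, "rx": 0, "ry": 0, "rz": 0}
    - {"tx": 0, "ty": 0, "tz": -0.1, "rx": 0, "ry": 0, "rz": 0}
    - {"tx": 0, "ty": -0.02, "tz": -0.15, "rx": 0, "ry": 0, "rz": 0}
    - {"tx": 0, "ty": -0.04, "tz": -0.2, "rx": 0, "ry": 0, "rz": 0}
    - {"tx": 0, "ty": -0.05, "tz": -0.25, "rx": 0, "ry": 0, "rz": 0}
    - {"tx": 0, "ty": -0.05, "tz": -0.3, "rx": 0, "ry": 0, "rz": 0}
    - {"tx": 0, "ty": -0.05, "tz": -0.3, "rx": 0, "ry": 0, "rz": 0}
    - {"tx": 0, "ty": -0.05, "tz": -0.3, "rx": 0, "ry": 0, "rz": 0}

```text
time_s: 22.78
tcp_pos: [0.6238, 0.1704, 0.4036]
eef_rot: [-3.141, 0.0, 1.51]
ft_force: [0.1, -0.6, -1.2]
finger_gap: 0.702
finger_force: 0.0
```

Run:
```python
from h import *
im=snapshot('wrist'); cv2.imwrite('pics/w6.png',cv2.resize(im,(800,600),interpolation=cv2.INTER_CUBIC))
im=snapshot('scene')[140:280,190:390]; cv2.imwrite('pics/s6.png',cv2.resize(im,(800,560),interpolation=cv2.INTER_CUBIC))
```

```text
(no output)
```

View pics/w6.png

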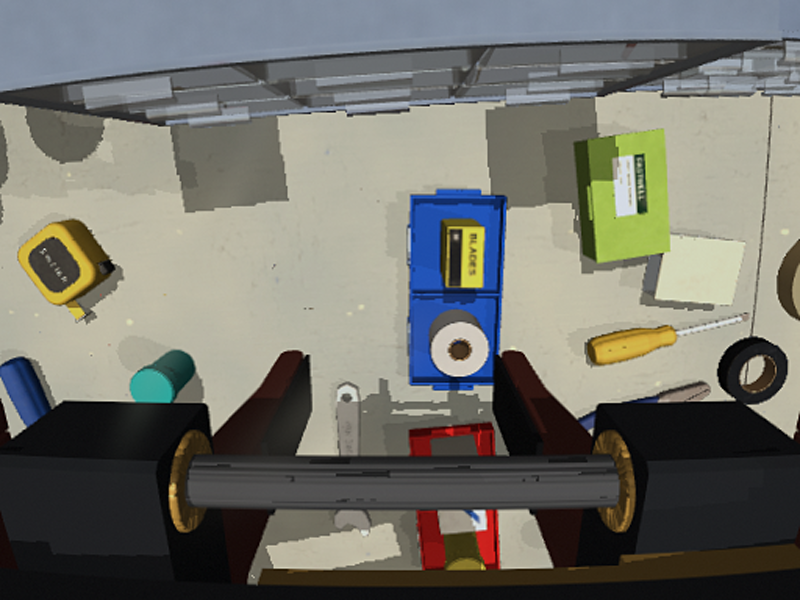

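View pics/s6.png

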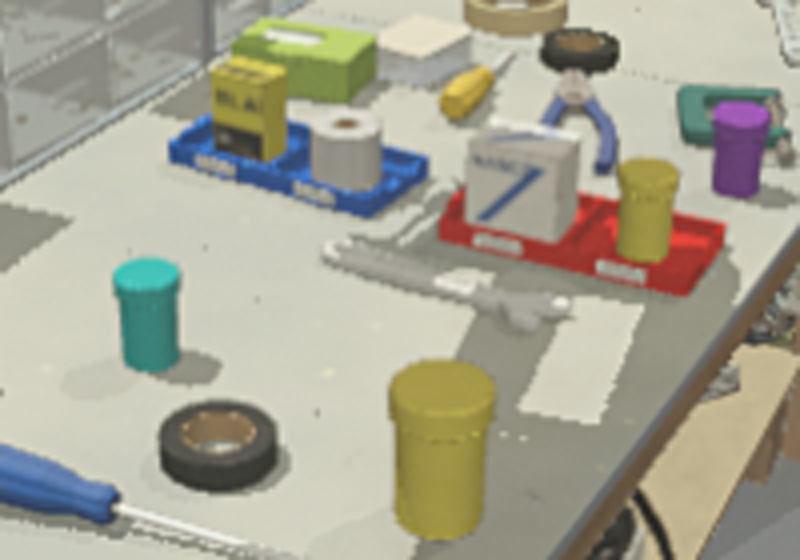

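Both pictures show all four pieces upright, each in its own compartment. The yellow carton (wrist 463,255) and spool (460,345) are in the blue tray, and the white carton (scene crop 520,180) and pot (647,210) are in the red tray. The wrench has not moved and the gripper is clear, so I hand in.

```bash
python3 -c "
from workcell import *
print(close_job())"
```

```text
the job is handed in; nothing more can be done
None
```

I handed the job in at about 23 s: the white carton and yellow pot are in the red tray, the solder spool and slim yellow carton are in the blue tray, each upright in its own compartment, and the wrench was left untouched.

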